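# Return a locker key fob through the turn-over guide

### The arm

A 6-joint arm with a two-finger parallel gripper is mounted at the origin on the work surface. World frame = base frame: x ahead of the robot, y to its left, z up, the work surface at z = 0. Lengths are in mm, angles in rad, forces in N, time in s.
With the tool pointing down it reaches from about 350 to 975 mm from the base axis. Payload 7.1 kg.
Tool frame: the origin (TCP) lies at the very end of the fingers, on their centre line; the grasp point (between the pads) lies 19 mm behind it (ctrl.tcp_to_grasp is the distance from the TCP to the grasp point, in mm); z points along the fingers, x is the direction in which the jaws open and shut, and the axes are right-handed (so a half turn about z gives the same grasp; the last joint's range is limited). The gripper opens to 88 mm and grips with 3 to 60 N. Pads are 20 mm wide; open, the fingers measure 115 mm over their backs; the gripper's body (75 mm by 178 mm) begins 61 mm behind the grasp point.
Start: joints at [-1.315, 0.423, 1.63, -0, 1.089, -0.019], TCP at [169.615, -601.528, 222.675] pointing down, gripper open.
Joint ranges: [-3, 3], [-0.9, 2.11], [0.09, 2.58], [-1.31, 4.45], [0.11, 2.69], [-2.54, 2.54]. Speed limits (rad/s): [2.39, 2.39, 3.01, 3.14, 3.14, 3.14].

### API

Orientations are given as a rotation vector (axis times angle).
In Python, from workcell import get_obs, viewer, ctrl, masks_of gives the robot as it stands. The module is installed in compiled form; this text tells all that it offers.
- The arm moves only by the shell command python3 -m inch 'ROWS'. ROWS is JSON, a list of rows, each an object of numbers: "tx", "ty", "tz": the shift along the tool's x, y, z in cm; "ax", "ay", "az": the turn, a rotation vector about the tool's x, y, z in degrees; "jaw": the opening, from 0 (shut) to 1 (fully open). In form: [{"tx": .., "ty": .., "tz": .., "ax": .., "ay": .., "az": .., "jaw": ..}, ...]. A call has 1 to 12 rows; each row shifts and turns the commanded pose from where the row before left it, along the tool's axes as they then stand; what a row does not reach is not made up. A row lasts 1/8 s, in which the tool goes at most 62.5 mm and 10.7 degrees, less where a joint would pass 70% of its speed; a pose out of reach is approached as far as the arm can. A call is refused whole if a number of a shift passes 6.25 or a number of a turn 10.7, either way. A call with a gripper value outside its range is refused whole. The fingers move at their own pace and stop on an object; the grip force is fixed at half the most. Time passes only in rows, so rows that do not move let the fingers close. It gives the time, the measured TCP pose, the force and the opening at its end, in the units of the state.
- get_obs(): the state, without advancing time (a new reading comes with each control period).
- viewer.get_image(name): name is "scene" or "side" or "wrist"; returns (picture, depth): 400x640x3 uint8, red, green, blue; 400x640 float32, mm along the optical axis (not along the pixel's ray), 0 where there is no reading.
- viewer.get_calibration(name): a dict with "fx", "fy", "cx", "cy" (pixels), "rvec" (rotation vector, rad) and "tvec" (3), from world to camera coordinates, as OpenCV has them. Camera axes: x right, y down, z forward; pixel columns grow to the right and rows downward; lengths in mm; the calibration is good to about 2 mm. The wrist camera is an equidistant fisheye: a pixel r from the principal point sees the ray r / f radians off the axis. A picture is of the moment at which its call begins: read the wrist's pose just before it. get_calibration takes no time and is no camera call; for the wrist camera it gives the pose at the moment of the call.
- ctrl.close_job(): hands the job in, once; it reports no verdict.
Trained networks look in the newest picture that a camera, given by its name, has taken for a name from the list of things; names that differ only in an ending like _2 or _b are one class to them, and where a whole thing is asked for, a point or a joint stands for the part that bears it (a point fixed in the world has none). Each returns a list of dicts, best first, with "score" (0 to 1); they miss things now and then, are a little off and sometimes report something else, mostly with a low value. They report only what shows in the picture. A call takes as long as a camera call.
- masks_of(camera, thing): "pixels" (400x640 bool, what is visible of it) and "location" ([column, row] in pixels, amid what is visible of it).
The state is a dict: "t": time; "qpos": joint angles; "qvel": joint speeds; "joint_torque": joint torques, N m; "ee_pos": TCP position; "orientation": TCP orientation; "ft_force": force on the tool from outside, world axes, zero at the start; "moment": the same for the moment, N m; "width": finger opening in mm.
Only numpy, scipy, OpenCV 4.12 (cv2) and the standard library are available. Lean on these libraries where they do the work, as an engineer would, in place of code of your own. Each camera call takes 0.05 s, during which the arm holds its last target. There are 200 camera calls.

### The job

Take the orange locker key fob out of its caddy and drop it, end first, into the flared top of the twisted wire guide under the clear screen, so that it slides down and waits on the closed gate. Choose which way round it goes in so that, after the half turn in the guide, it will end up lying in the blue tray with its orange side up. Then pull the red-knobbed lever all the way to its stop, keep it there until the fob has slid out, and ease the lever slowly back to rest before letting go; leave the screen, the other fobs, the bell, the sanitiser bottle and the pen cup undisturbed.

Things in the scene. Friction and masses are not known exactly. Their poses are not given: they have to be found in the camera images.
- fob_orange_mid (a point): Centre of the orange key fob, a rigid plate 8 mm thick (own x), 26 mm wide (y), 56 mm long (z), 20 to 45 g. Its +x face is orange, its -x face white. It stands upright in a caddy slot, own z up (dark hole mark near its upper end), 38 mm of it showing; centre 34 mm above the desk.
- fob_blue_mid (a point): Centre of the blue key fob, same size and axes as the orange one (+x face blue, -x face white). Leave it in its slot.
- fob_green_mid (a point): Centre of the green key fob, same size and axes (+x face green, -x face white). Leave it in its slot.
- caddy: Fixed grey caddy block, 150 (own x) x 70 (own y) x 24 mm high, origin on the desk under its centre, turned to any yaw. Three slots at own x = -45, 0, +45 mm, 18 mm deep, 9 x 27 mm, hold the three fobs face to face, each fob's x along the caddy's x; any fob may be in any slot.
- guide: Twisted wire guide, fixed on the return stand. Origin at the centre of its mouth, 265 mm above the desk; own z up along its axis, which leans 35 deg from vertical back towards the robot; own y level (to the left); own x away from the robot and up. Clear slot between 4 mm wires 20 mm along x, 30 mm along y; flared to about 36 x 44 mm at 14 mm above the origin.
- screen: Clear screen fixed on the stand just beyond the mouth: panel 4 (x) x 205 (y) x 125 mm high, origin at its centre. Near face 23 mm beyond the mouth's centre, lower edge 300, top 428 mm above the desk; on two 12 mm posts, 420 mm tall, at own y -92 and -8 mm. A vertical gripper over the mouth would hit it; one tilted along the guide's axis clears it.
- knob (a point): Grip point of the red lever knob: a cylinder 16 mm in diameter, 55 mm long along guide z, this point 23 mm below its top end. It swings with the lever about a shaft parallel to guide z through guide point x 0, y 50 mm, at 75 mm from it; at rest it is at guide (26, 120, 12) mm. Its axes turn with the lever and equal the guide's at rest.
- lever (a joint): Lever angle, rad: 0 at rest (gate shut), 1.0 fully pulled (stop). Positive is counter-clockwise about guide z: the knob goes towards the robot (guide -x). Return spring 2.3 N at the knob at rest, 7 N at full stroke. The gate, on the same shaft, clears the fob by about 0.6 rad. Let go at full stroke it snaps back at 3 rad/s; eased means under 1 rad/s.
- tray_in (a point): Centre of the floor of the blue tray under and beyond the guide's lower end, fixed on the stand, 11 mm above the desk; inside 172 mm (own x, away from the robot) x 112 mm (own y), walls 15 mm high. A slippery aluminium tongue, 50 mm wide, leads the fob from the guide's lower end down onto this floor.
- bell: Steel desk bell, 76 mm in diameter, 56 mm high, loose, origin under its centre. Leave alone.
- sanitiser: Sanitiser bottle, 64 mm in diameter, 165 mm high, loose, origin under its centre. Leave alone.
- pen_cup: Steel pen cup, 84 mm in diameter, 100 mm high with two pens up to 155 mm, loose, origin under its centre. Leave alone.
- guide_end (a point): Lower end of the guide's slot, 225 mm down its axis, axes as the guide's. Between 8 and 198 mm down, the slot twists half a turn. The shut gate 2 mm below holds the fob. A fob goes in lengthwise, its thickness along guide x; the face looking along -x (to the robot, downward) at the mouth looks along +x (upward) here and stays up as it drops into the tray.

How it is judged:
By the outcome, as a careful person would: the job done as asked, in the order asked, and still so for the second after the job is handed in, with the robot touching nothing.
It also fails if it takes over 70 s, if anything falls off the work surface, if the arm or the gripper's body presses on something with over 40 N, if the wrist force passes 120 N, or if a joint passes its speed limit or range.

## Working session

There is one attempt and no reset: what is moved stays moved. The work goes in short steps, Python scripts to look and compute and a shell command to move; the robot and the scene stay as the last step left them, time stands still between calls to the robot, and variables do not carry over. Pictures are saved under pics/ and viewed, about 8 in all and at most 12, crops included, and the job is handed in when it is done.

```bash
mkdir -p pics; cat > h.py <<'E'
import numpy as np, cv2
from workcell import get_obs, viewer, ctrl, masks_of
from scipy.spatial.transform import Rotation as R
def w2c(n):
    c=viewer.get_calibration(n); return c,R.from_rotvec(np.ravel(c['rvec'])).as_matrix(),np.ravel(c['tvec'])
def pts(n,depth,mask):
    c,Rm,t=w2c(n); v,u=np.nonzero(mask&(depth>0)); d=depth[v,u]
    x=(u-c['cx'])/c['fx'];y=(v-c['cy'])/c['fy']
    if n=='wrist':
        r=np.hypot(x,y)+1e-9; s=np.tan(r)/r; x=x*s;y=y*s
    return (np.stack([x*d,y*d,d],1)-t)@Rm
def shot(n,f=None,scale=1,crop=None):
    im,d=viewer.get_image(n)
    if f:
        o=im if crop is None else im[crop[1]:crop[3],crop[0]:crop[2]]
        o=cv2.resize(o,None,fx=scale,fy=scale,interpolation=cv2.INTER_CUBIC)
        cv2.imwrite('pics/'+f,o[:,:,::-1])
    return im,d
E
python3 - <<'E'
from h import *
np.set_printoptions(precision=1,suppress=True)
o=get_obs();print(o)
for n in('scene','side'):
    im,d=shot(n,n+'0.png',1.25); np.savez(n+'0',im=im,d=d)
    c,Rm,t=w2c(n);print(n,c['fx'],-Rm.T@t,Rm[2])
    for th in('fob_orange_mid','fob_blue_mid','fob_green_mid','caddy','knob','guide','screen','bell','sanitiser','pen_cup'):
        for m in masks_of(n,th)[:1]:
            p=pts(n,d,m['pixels'])
            print(th,round(m['score'],2),m['location'],m['pixels'].sum(),np.median(p,0) if len(p) else '',np.percentile(p,5,axis=0) if len(p) else '',np.percentile(p,95,axis=0) if len(p) else '')
E
```

```text
{'t': 0.0, 'qpos': array([-1.3,  0.4,  1.6,  0. ,  1.1, -0. ]), 'qvel': array([-0., -0., -0., -0., -0., -0.]), 'joint_torque': array([ -0. , -54.5, -27.4,   0.1,   0. ,  -0. ]), 'ee_pos': array([ 169.5, -601. ,  221.9]), 'orientation': array([-2.5,  1.9,  0. ]), 'ft_force': array([-0.4,  0.5,  0.3]), 'moment': array([-0., -0., -0.]), 'width': 87.98256639032127}
scene 440.35359568645083 [1340.8 -151.1 1083.2] [-0.7  0.2 -0.7]
fob_orange_mid 0.65 [195.8, 257.3] 72 [ 577.5 -300.8   48.5] [ 568.7 -310.    28.6] [ 584.4 -291.8   61.8]
fob_blue_mid 0.54 [216.8, 236.7] 53 [ 512.9 -238.8   44.8] [ 505.5 -246.9   26.7] [ 518.7 -231.5   63. ]
caddy 0.7 [203.4, 260.8] 910 [ 561.7 -275.7   21.9] [ 500.6 -332.1    4.9] [ 607.4 -212.4   25.7]
knob 0.8 [359.8, 184.6] 617 [601.6 186.6 193.7] [354.2 146.1  -3.5] [705.6 324.9 300.9]
guide 0.61 [341.7, 207.7] 1509 [617.6 115.2 178.3] [400.1  85.   -1.5] [705.5 221.8 285.3]
screen 0.79 [326.1, 157.5] 3028 [598.7  66.9 368.1] [595.1 -22.1 302.5] [602.  149.1 425. ]
bell 0.86 [264.9, 196.7] 436 [384.8 -66.5  28.1] [353.4 -96.4  -1.1] [401.8 -35.2  46.8]
s
[... 428 characters left out ...]
 -247.2   24.3] [ 518.4 -225.5   61. ]
caddy 0.71 [336.6, 186.4] 466 [ 533.  -241.8   20.9] [ 475.7 -293.1    2. ] [ 604.5 -200.1   25. ]
knob 0.73 [342.1, 179.9] 33 [ 508.3 -233.2   46.7] [ 501.4 -240.3   32.1] [ 514.9 -225.    59.7]
guide 0.71 [277.9, 225.9] 272 [610.  164.9 252.9] [578.4 101.2  75.2] [708.6 234.  308.1]
screen 0.69 [292.9, 152.3] 921 [597.8  93.1 374.1] [595.  -19.7 302. ] [601.9 159.6 426.5]
bell 0.85 [377.2, 227.6] 381 [369.5 -42.5  30.6] [340.6 -71.3   3.8] [398.5 -26.1  46.3]
sanitiser 0.87 [280.0, 166.2] 544 [ 744.7 -189.6   87.3] [ 722.4 -209.6   14.1] [ 772.8 -178.6  158.1]
pen_cup 0.63 [313.1, 356.0] 1422 [480.6 417.4  57.7] [448.  394.8   2.4] [515.4 469.6 101.4]
```

```bash
python3 - <<'E'
from h import *
s=np.load('scene0.npz')['im'];a=s[100:330,150:450]
cv2.imwrite('pics/a.png',cv2.resize(a,None,fx=2.6,fy=2.6,interpolation=cv2.INTER_CUBIC)[:,:,::-1])
E
```

```text
(no output)
```

View pics/a.png

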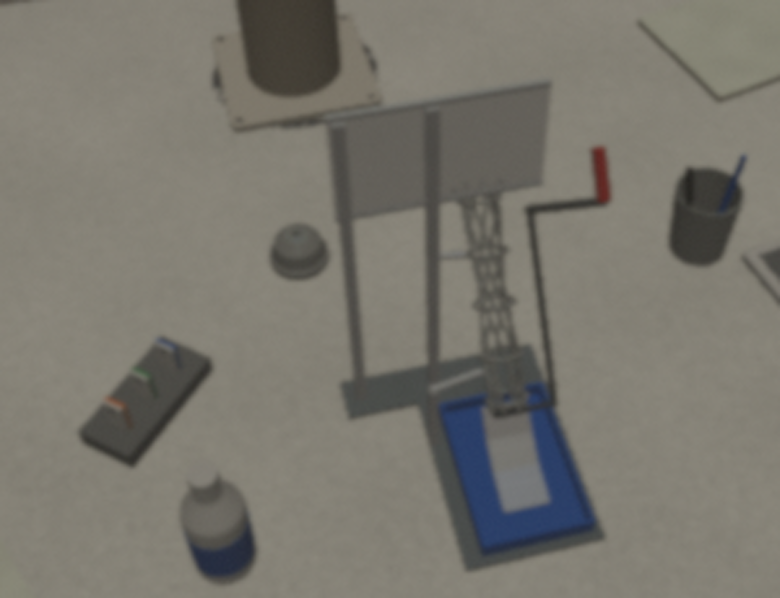

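View pics/side0.png

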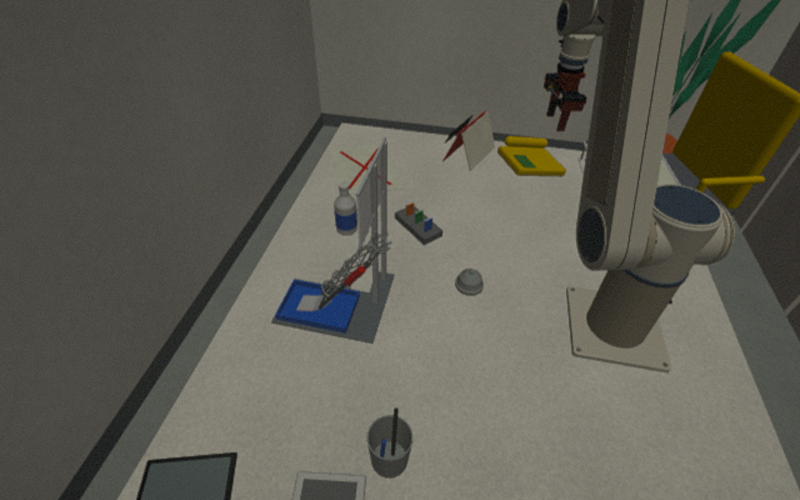

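The scene view shows, from lower-left to right, the orange, green and blue fobs, and the mouth below the screen at about (480,195). The lever knob is at (600,175). The side view shows the coloured faces looking towards −x+y. Next I fit the geometry.

```bash
python3 - <<'E'
from h import *
np.set_printoptions(precision=3,suppress=True)
for n in('scene','side'):
    z=np.load(n+'0.npz');im,d=z['im'],z['d'];hsv=cv2.cvtColor(im,cv2.COLOR_RGB2HSV)
    V,U=np.mgrid[:400,:640]
    P=np.full((400,640,3),np.nan);P[d>0]=pts(n,d,d>0)
    H,S,v=[hsv[...,i].astype(int) for i in range(3)]
    box=lambda a,b:np.all((P>a)&(P<b),-1)
    red=((H<8)|(H>172))&(S>120)&box([500,150,200],[700,260,340])
    p=P[red];print(n,'knob n',len(p),p.mean(0),p.min(0),p.max(0))
    if len(p)>5: c=p.mean(0);print(' axis',np.linalg.svd(p-c)[2][0])
    sc=box([570,-60,310],[630,200,422]);p=P[sc]
    A=np.c_[p[:,1],np.ones(len(p))]
    k=np.linalg.lstsq(A,p[:,0],rcond=None)[0]
    for _ in range(3):
        r=p[:,0]-A@k;g=abs(r)<4;k=np.linalg.lstsq(A[g],p[g,0],rcond=None)[0]
    print(' screen x=k*y+c',k,'yaw deg',-np.degrees(np.arctan(k[0])),'y',np.percentile(p[g,1],[.5,99.5]), 'z',p[g,2].max())
    bl=(H>100)&(H<130)&(S>120)&box([550,-50,0],[950,300,45]);p=P[bl].astype(np.float32)
    print(' tray',cv2.minAreaRect(p[:,:2].copy()),p[:,2].max())
    q=p[p[:,2]>20];print(' rim',cv2.minAreaRect(q[:,:2].copy()))
    cad=box([440,-370,18],[640,-170,28]);p=P[cad].astype(np.float32)
    print(' caddytop',cv2.minAreaRect(p[:,:2].copy()),p.mean(0))
    for nm,lo,hi in(('or',3,20),('gr',45,80),('bl',98,128)):
        m=(H>=lo)&(H<=hi)&(S>90)&box([440,-370,28],[640,-170,80]);p=P[m]
        w=(S<60)
        print(' ',nm,m.sum(),p.mean(0) if len(p) else '')
    f=box([440,-370,32],[640,-170,80]);cn,lab=cv2.connectedComponents(f.astype(np.uint8))
    for i in range(1,cn):
        p=P[lab==i]
        if len(p)>8:print('  fob',len(p),p.mean(0),p.max(0)[2],im[lab==i].mean(0))
E
```

```text
scene knob n 69 [598.561 222.094 288.311] [582.788 217.405 266.559] [612.803 227.536 310.31 ]
 axis [ 0.544 -0.014 -0.839]
 screen x=k*y+c [  0.02  597.672] yaw deg -1.1358014429519898 y [-46.358 157.094] z 421.9680049089343
 tray ((734.3126220703125, 98.94877624511719), (117.34627532958984, 181.17979431152344), 88.7543716430664) 28.704414
 rim ((735.0081787109375, 98.93364715576172), (117.34627532958984, 179.788330078125), 88.7543716430664)
 caddytop ((539.7864990234375, -271.69769287109375), (73.90876007080078, 151.6299591064453), 46.17447280883789) [ 548.32  -272.355   22.667]
  or 6 [ 572.839 -297.137   61.553]
  gr 0 
  bl 0 
  fob 68 [ 510.204 -240.03    50.435] 65.72519255196008 [83.397 82.515 80.294]
  fob 72 [ 542.605 -270.605   50.551] 62.56414770405316 [83.875 85.194 76.   ]
  fob 73 [ 575.522 -301.41    51.382] 64.29909671089733 [92.603 83.493 74.603]
side knob n 109 [592.806 230.04  291.715] [574.592 172.128 250.572] [615.067 235.812 310.588]
 axis [ 0.582  0.004 -0.813]
 screen x=k*y+c [  0.035 594.199] yaw deg -2.014253031952129 y [-40.652 161.22 ] z 421.9461726462164
 tray ((734.1619262695312, 95.80757141113281), (139.71817016601562, 180.39453125), 89.0794677734375) 38.98979
 rim ((734.3174438476562, 103.40144348144531), (124.29293060302734, 180.45037841796875), 88.80094146728516)
 caddytop ((541.8307495117188, -267.1618957519531), (73.30252838134766, 153.1758575439453), 46.827056884765625) [ 539.327 -255.038   22.304]
  or 45 [ 573.296 -295.274   46.459]
  gr 34 [ 539.549 -264.727   45.674]
  bl 40 [ 506.868 -234.769   45.948]
  fob 46 [ 574.647 -295.127   47.965] 61.73007292674876 [89.457 55.957 34.413]
  fob 47 [ 541.495 -264.82    49.222] 65.5629346189013 [42.979 67.298 44.638]
  fob 51 [ 508.899 -234.231   48.57 ] 62.42303542999902 [43.294 53.412 75.627]
```

```bash
cat >> h.py <<'E'
yaw=np.radians(-1.2); th=np.radians(35)
Rz=R.from_euler('z',yaw).as_matrix()
GR=Rz@np.array([[np.cos(th),0,-np.sin(th)],[0,1,0],[np.sin(th),0,np.cos(th)]])  # guide axes in columns
M=np.array([573.5,103.8,265.])
def down(az):
    a=np.radians(az);x=np.array([np.cos(a),np.sin(a),0]);z=np.array([0,0,-1.]);return np.stack([x,np.cross(z,x),z],1)
def along(ang): # tool z along -guide z, tool x at angle in guide xy plane
    a=np.radians(ang);x=GR@[np.cos(a),np.sin(a),0];z=-GR[:,2];return np.stack([x,np.cross(z,x),z],1)
def delta(p,T=None):
    """turn first (tool axes, deg), then shift in the new tool axes (cm)"""
    o=get_obs();C=R.from_rotvec(o['orientation']).as_matrix();T=C if T is None else T
    w=np.degrees(R.from_matrix(C.T@T).as_rotvec());s=T.T@(np.asarray(p)-o['ee_pos'])/10
    s0=C.T@(np.asarray(p)-o['ee_pos'])/10
    print('turn',w.round(2),'shift after',s.round(2),'shift before',s0.round(2),'pos',o['ee_pos'].round(1),'t',round(o['t'],2),'w',round(o['width'],1),'F',np.round(o['ft_force'],1),'q',o['qpos'].round(2))
E
python3 -c "
from h import *
delta([574,-299,180],down(46.3))"
```

```text
turn [   0.     -0.   -120.56] shift after [49.81  8.33  4.27] shift before [-18.15 -47.13   4.27] pos [ 169.6 -601.5  222.7] t 1.1 w 87.9 F [-0.6  0.1  0.3] q [-1.31  0.42  1.63 -0.    1.09 -0.02]
```

```bash
python3 -m inch '[{"az":-10},{"az":-10},{"az":-10},{"az":-10},{"az":-10},{"az":-10},{"az":-10},{"az":-10},{"az":-10},{"az":-10},{"az":-10},{"az":-10.5}]' && python3 -m inch '[{"tx":5,"ty":0.83,"tz":0.3},{"tx":5,"ty":0.83,"tz":0.3},{"tx":5,"ty":0.83,"tz":0.3},{"tx":5,"ty":0.83,"tz":0.4},{"tx":5,"ty":0.83,"tz":0.5},{"tx":5,"ty":0.83,"tz":0.5},{"tx":5,"ty":0.83,"tz":0.5},{"tx":5,"ty":0.83,"tz":0.5},{"tx":5,"ty":0.83,"tz":0.5},{"tx":4.8,"ty":0.83,"tz":0.5},{},{}]'
python3 - <<'E'
from h import *
np.set_printoptions(precision=1,suppress=True)
delta([574,-299,180],down(46.3))
im,d=shot('wrist','w1.png',1.25)
for t in('fob_orange_mid','fob_green_mid','fob_blue_mid'):
    for m in masks_of('wrist',t)[:1]:
        p=pts('wrist',d,m['pixels']);q=p[p[:,2]>56];print(t,m['score'],m['location'],len(p),p.mean(0),'top',len(q),q.mean(0) if len(q) else'')
E
```

```text
turn [   0.    -0.  -120.6] shift after [49.8  8.3  4.3] shift before [-18.1 -47.1   4.3] pos [ 169.6 -601.5  222.7] t 1.1 w 87.9 F [-0.6  0.1  0.3] q [-1.3  0.4  1.6 -0.   1.1 -0. ]$[0]: bad value
```

View pics/w1.png

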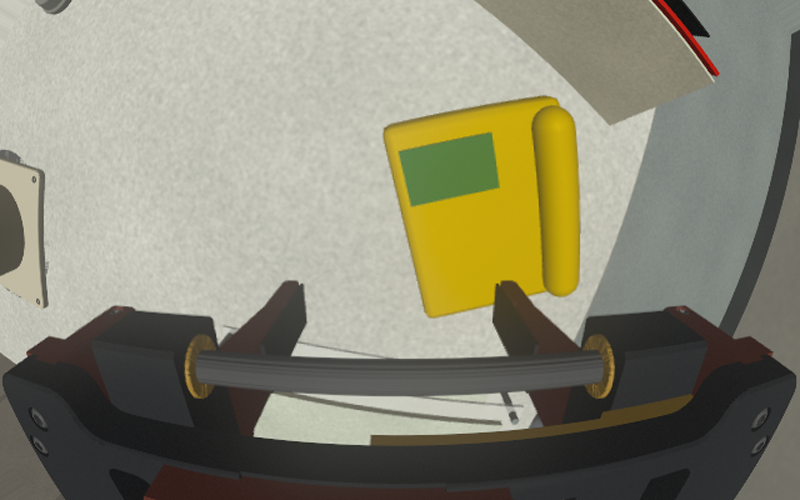

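The call was refused because every key must be given. The picture therefore shows only the desk below the start pose, with a yellow phone.

```bash
python3 -m inch '[{"tx":0,"ty":0,"tz":0,"ax":0,"ay":0,"az":-10,"jaw":1},{"tx":0,"ty":0,"tz":0,"ax":0,"ay":0,"az":-10,"jaw":1},{"tx":0,"ty":0,"tz":0,"ax":0,"ay":0,"az":-10,"jaw":1},{"tx":0,"ty":0,"tz":0,"ax":0,"ay":0,"az":-10,"jaw":1},{"tx":0,"ty":0,"tz":0,"ax":0,"ay":0,"az":-10,"jaw":1},{"tx":0,"ty":0,"tz":0,"ax":0,"ay":0,"az":-10,"jaw":1},{"tx":0,"ty":0,"tz":0,"ax":0,"ay":0,"az":-10,"jaw":1},{"tx":0,"ty":0,"tz":0,"ax":0,"ay":0,"az":-10,"jaw":1},{"tx":0,"ty":0,"tz":0,"ax":0,"ay":0,"az":-10,"jaw":1},{"tx":0,"ty":0,"tz":0,"ax":0,"ay":0,"az":-10,"jaw":1},{"tx":0,"ty":0,"tz":0,"ax":0,"ay":0,"az":-10,"jaw":1},{"tx":0,"ty":0,"tz":0,"ax":0,"ay":0,"az":-10.5,"jaw":1}]' && python3 -m inch '[{"tx":5,"ty":0.83,"tz":0.4,"ax":0,"ay":0,"az":0,"jaw":1},{"tx":5,"ty":0.83,"tz":0.4,"ax":0,"ay":0,"az":0,"jaw":1},{"tx":5,"ty":0.83,"tz":0.4,"ax":0,"ay":0,"az":0,"jaw":1},{"tx":5,"ty":0.83,"tz":0.4,"ax":0,"ay":0,"az":0,"jaw":1},{"tx":5,"ty":0.83,"tz":0.4,"ax":0,"ay":0,"az":0,"jaw":1},{"tx":5,"ty":0.83,"tz":0.4,"ax":0,"ay":0,"az":0,"jaw":1},{"tx":5,"ty":0.83,"tz":0.4,"ax":0,"ay":0,"az":0,"jaw":1},{"tx":5,"ty":0.83,"tz":0.4,"ax":0,"ay":0,"az":0,"jaw":1},{"tx":5,"ty":0.83,"tz":0.4,"ax":0,"ay":0,"az":0,"jaw":1},{"tx":4.8,"ty":0.83,"tz":0.6,"ax":0,"ay":0,"az":0,"jaw":1},{"tx":0,"ty":0,"tz":0,"ax":0,"ay":0,"az":0,"jaw":1},{"tx":0,"ty":0,"tz":0,"ax":0,"ay":0,"az":0,"jaw":1}]'
python3 - <<'E'
from h import *
np.set_printoptions(precision=1,suppress=True)
delta([574,-299,180],down(46.3))
im,d=shot('wrist','w2.png',1.25)
for t in('fob_orange_mid','fob_green_mid','fob_blue_mid'):
    for m in masks_of('wrist',t)[:1]:
        p=pts('wrist',d,m['pixels']);q=p[p[:,2]>56];print(t,m['score'],m['location'],len(p),p.mean(0),'top',len(q),q.mean(0) if len(q) else'',im[m['pixels']].mean(0))
        if len(q)>10:print(cv2.minAreaRect(q[:,:2].astype(np.float32)))
E
```

```text
t: 2.8
ee_pos: [169.6, -601.5, 222.7]
orientation: [-2.886, -1.242, -0.0]
ft_force: [0.0, -0.8, -0.4]
width: 87.6
t: 4.3
ee_pos: [573.5, -299.2, 180.5]
orientation: [-2.889, -1.234, 0.001]
ft_force: [-0.2, 0.2, -0.8]
width: 87.8
turn [-0.  0. -0.] shift after [0.1 0.  0.1] shift before [0.1 0.  0.1] pos [ 573.5 -299.2  180.5] t 4.3 w 87.8 F [-0.2  0.2 -0.8] q [-0.5  0.5  1.6 -0.   1.  -1.3]
fob_orange_mid 0.91 [317.2, 187.7] 469 [ 570.5 -299.7   52.5] top 277 [ 571.2 -300.3   62.2] [154.7 112.8  84.6]
((571.3845825195312, -300.6390686035156), (25.62855339050293, 8.182425498962402), 46.360958099365234)
fob_green_mid 0.81 [317.9, 138.8] 305 [ 538.4 -269.4   58.2] top 245 [ 539.  -269.9   62.9] [114.1 148.1 112.7]
((539.1016845703125, -270.2866516113281), (23.658966064453125, 8.377044677734375), 46.21912384033203)
fob_blue_mid 0.66 [319.5, 96.2] 319 [ 507.  -240.5   56.7] top 244 [ 506.4 -239.7   62.8] [129.5 142.4 158.3]
((506.1898193359375, -239.81756591796875), (25.127084732055664, 7.503055095672607), 46.995849609375)
```

View pics/w2.png

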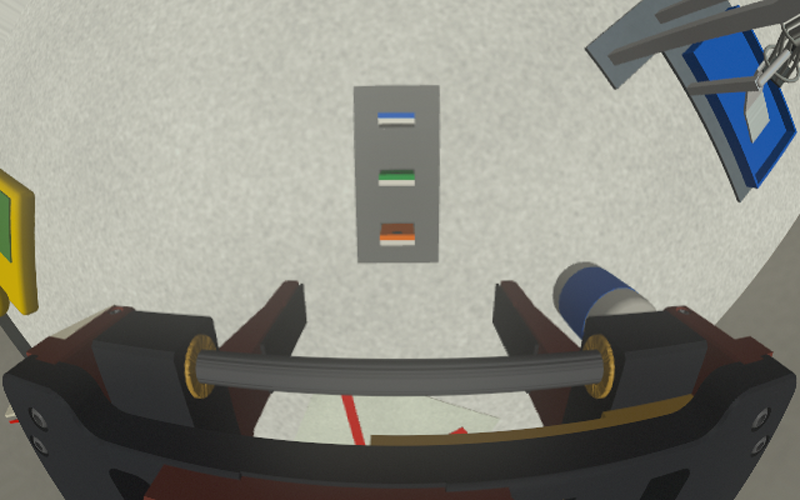

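The orange face looks up in the picture, towards the green fob, as expected. The fob top is at (571.4,-300.6). I'll descend and grip.

```bash
python3 -m inch '[{"tx":-0.2,"ty":0,"tz":3,"ax":0,"ay":0,"az":0,"jaw":0.7},{"tx":0,"ty":0,"tz":3,"ax":0,"ay":0,"az":0,"jaw":0.6},{"tx":0,"ty":0,"tz":3,"ax":0,"ay":0,"az":0,"jaw":0.6},{"tx":0,"ty":0,"tz":2.5,"ax":0,"ay":0,"az":0,"jaw":0.6},{"tx":0,"ty":0,"tz":2,"ax":0,"ay":0,"az":0,"jaw":0.6},{"tx":0,"ty":0,"tz":1.3,"ax":0,"ay":0,"az":0,"jaw":0.6},{"tx":0,"ty":0,"tz":0,"ax":0,"ay":0,"az":0,"jaw":0.6},{"tx":0,"ty":0,"tz":0,"ax":0,"ay":0,"az":0,"jaw":0.35},{"tx":0,"ty":0,"tz":0,"ax":0,"ay":0,"az":0,"jaw":0.3},{"tx":0,"ty":0,"tz":0,"ax":0,"ay":0,"az":0,"jaw":0.2},{"tx":0,"ty":0,"tz":0,"ax":0,"ay":0,"az":0,"jaw":0},{"tx":0,"ty":0,"tz":0,"ax":0,"ay":0,"az":0,"jaw":0}]' && python3 -c "
from h import *
delta([574,-299,250],down(46.3))
# placement targets
for s in (120,60,16): print(s,M+GR@[0,0,s])"
```

```text
t: 6.0
ee_pos: [573.0, -300.8, 33.3]
orientation: [2.888, 1.233, 0.001]
ft_force: [-0.1, 0.4, 5.1]
width: 26.0
turn [ 0.05 -0.02 -0.05] shift after [  0.2   -0.06 -21.67] shift before [  0.21  -0.04 -21.67] pos [ 573.  -300.8   33.3] t 6.0 w 26.0 F [-0.1  0.4  5.1] q [-0.5   0.7   1.67  0.    0.77 -1.31]
120 [504.68592301 105.24144943 363.29824531]
60 [539.09296151 104.52072471 314.14912266]
16 [564.32478974 103.99219326 278.10643271]
```

```bash
python3 -m inch '[{"tx":0,"ty":0,"tz":-1,"ax":0,"ay":0,"az":0,"jaw":0},{"tx":0,"ty":0,"tz":-2,"ax":0,"ay":0,"az":0,"jaw":0},{"tx":0,"ty":0,"tz":-4,"ax":0,"ay":0,"az":0,"jaw":0},{"tx":0,"ty":0,"tz":-5,"ax":0,"ay":0,"az":0,"jaw":0},{"tx":0,"ty":0,"tz":-5,"ax":0,"ay":0,"az":0,"jaw":0},{"tx":0,"ty":0,"tz":-5,"ax":0,"ay":0,"az":0,"jaw":0},{"tx":0,"ty":0,"tz":-5,"ax":0,"ay":0,"az":0,"jaw":0},{"tx":-2,"ty":-2,"tz":-3,"ax":0,"ay":0,"az":0,"jaw":0},{"tx":-2,"ty":-2,"tz":0,"ax":0,"ay":0,"az":0,"jaw":0},{"tx":-2,"ty":-2,"tz":0,"ax":0,"ay":0,"az":0,"jaw":0},{"tx":-2,"ty":-2,"tz":0,"ax":0,"ay":0,"az":0,"jaw":0},{"tx":0,"ty":0,"tz":0,"ax":0,"ay":0,"az":0,"jaw":0}]' && python3 -c "
from h import *
delta(M+GR@[0,0,150],along(90))"
```

```text
t: 7.5
ee_pos: [457.8, -302.7, 333.9]
orientation: [2.89, 1.232, 0.0]
ft_force: [-0.6, -0.4, -0.1]
width: 25.5
turn [-33.34  13.01 -41.27] shift after [40.89  4.83 -3.21] shift before [ 31.51 -26.13  -5.4 ] pos [ 457.8 -302.7  333.9] t 7.5 w 25.5 F [-0.6 -0.4 -0.1] q [-0.61  0.2   1.68  0.    1.26 -1.41]
```

```bash
python3 -m inch '[{"tx":0,"ty":0,"tz":0,"ax":-5.56,"ay":2.17,"az":-6.88,"jaw":0},{"tx":0,"ty":0,"tz":0,"ax":-5.56,"ay":2.17,"az":-6.88,"jaw":0},{"tx":0,"ty":0,"tz":0,"ax":-5.56,"ay":2.17,"az":-6.88,"jaw":0},{"tx":0,"ty":0,"tz":0,"ax":-5.56,"ay":2.17,"az":-6.88,"jaw":0},{"tx":0,"ty":0,"tz":0,"ax":-5.56,"ay":2.17,"az":-6.88,"jaw":0},{"tx":0,"ty":0,"tz":0,"ax":-5.56,"ay":2.17,"az":-6.88,"jaw":0},{"tx":5,"ty":0,"tz":-1,"ax":0,"ay":0,"az":0,"jaw":0},{"tx":5,"ty":0,"tz":-1,"ax":0,"ay":0,"az":0,"jaw":0},{"tx":5,"ty":0,"tz":-1,"ax":0,"ay":0,"az":0,"jaw":0},{"tx":5,"ty":0,"tz":0,"ax":0,"ay":0,"az":0,"jaw":0},{"tx":5,"ty":0,"tz":0,"ax":0,"ay":0,"az":0,"jaw":0},{"tx":3,"ty":0,"tz":0,"ax":0,"ay":0,"az":0,"jaw":0}]' && python3 -c "
from h import *
delta(M+GR@[0,0,150],along(90))"
```

```text
t: 9.0
ee_pos: [480.5, 0.4, 372.1]
orientation: [1.949, 1.833, 0.522]
ft_force: [-0.3, -0.8, -0.6]
width: 25.4
turn [-2.66  1.83 -1.77] shift after [10.54  1.3  -1.02] shift before [10.53  0.92 -1.41] pos [4.805e+02 4.000e-01 3.721e+02] t 9.0 w 25.4 F [-0.3 -0.8 -0.6] q [ 0.01 -0.21  2.11 -0.07  0.68 -1.46]
```

```bash
python3 -m inch '[{"tx":3,"ty":0.4,"tz":-0.3,"ax":-2.66,"ay":1.83,"az":-1.77,"jaw":0},{"tx":3,"ty":0.4,"tz":-0.3,"ax":0,"ay":0,"az":0,"jaw":0},{"tx":3,"ty":0.4,"tz":-0.4,"ax":0,"ay":0,"az":0,"jaw":0},{"tx":1.5,"ty":0.1,"tz":0,"ax":0,"ay":0,"az":0,"jaw":0},{"tx":0,"ty":0,"tz":0,"ax":0,"ay":0,"az":0,"jaw":0},{"tx":0,"ty":0,"tz":0,"ax":0,"ay":0,"az":0,"jaw":0}]'; python3 - <<'E'
from h import *
np.set_printoptions(precision=1,suppress=True)
delta(M+GR@[0,0,150],along(90))
im,d=shot('wrist','w3.png',1.25)
np.savez('w3',im=im,d=d)
P=pts('wrist',d,d>0);G=(P-M)@GR
# project expected mouth features on picture
c,Rm,t=w2c('wrist')
def proj(g):
    X=Rm@(M+GR@np.array(g,float))+t;r=np.hypot(X[0],X[1]);a=np.arctan2(r,X[2])
    return [c['cx']+c['fx']*a*X[0]/r,c['cy']+c['fy']*a*X[1]/r]
for g in([0,0,0],[18,22,14],[-18,22,14],[18,-22,14],[-18,-22,14],[26,120,12],[26,120,35]):print(g,1.25*np.array(proj(g)))
k=(abs(G[:,0])<30)&(abs(G[:,1])<35)&(abs(G[:,2]-10)<12);q=G[k];print('flare',len(q),np.percentile(q,[2,50,98],axis=0))
hsv=cv2.cvtColor(im,cv2.COLOR_RGB2HSV)[d>0].astype(int)
k=((hsv[:,0]<8)|(hsv[:,0]>172))&(hsv[:,1]>130)&(np.linalg.norm(G-[26,120,8],axis=1)<70);q=G[k];print('knob',len(q),np.percentile(q,[2,50,98],axis=0) if len(q) else '')
E
```

```text
t: 9.75
ee_pos: [489.0, 102.4, 386.3]
orientation: [1.892, 1.85, 0.581]
ft_force: [0.2, -0.3, -0.5]
width: 25.7
turn [-0.1  0.1 -0.1] shift after [ 0.3 -0.  -0.2] shift before [ 0.3 -0.  -0.2] pos [489.  102.4 386.3] t 9.75 w 25.7 F [ 0.2 -0.3 -0.5] q [ 0.3 -0.2  2.1 -0.3  0.7 -1.1]
[0, 0, 0] [403.5 230.2]
[18, 22, 14] [431.1 256. ]
[-18, 22, 14] [432.  211.7]
[18, -22, 14] [376.2 256.1]
[-18, -22, 14] [375.4 211.7]
[26, 120, 12] [544.7 263.8]
[26, 120, 35] [554.5 272.5]
flare 723 [[-22.4 -23.2   0.4]
 [  2.2   1.1   3.1]
 [ 21.4  24.4  16.9]]
knob 154 [[ 18.6 114.2  33.4]
 [ 25.5 120.5  35.4]
 [ 31.9 128.   36.8]]
```

View pics/w3.png

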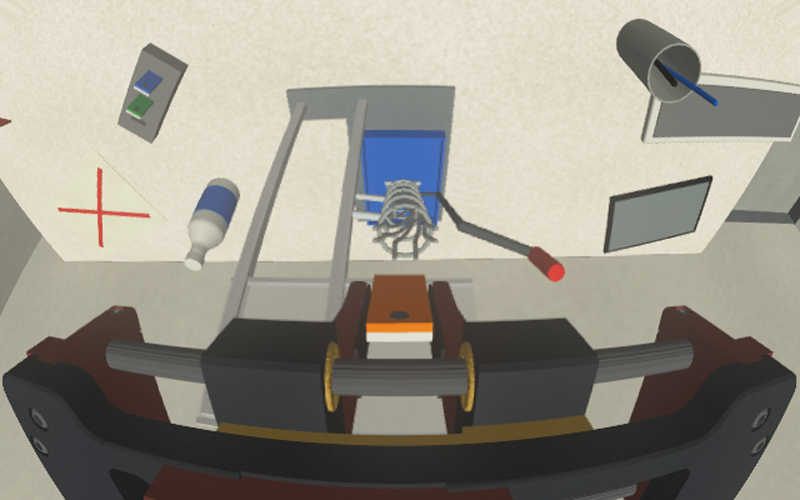

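The mouth at (403,235) and the knob tip at (556,271) match the model within about 1 mm. The orange face looks towards the robot (−x), so I'll insert.

```bash
python3 -m inch '[{"tx":0.2,"ty":0,"tz":3,"ax":0,"ay":0,"az":0,"jaw":0},{"tx":0.15,"ty":0.05,"tz":3,"ax":0,"ay":0,"az":0,"jaw":0},{"tx":0,"ty":0.05,"tz":3,"ax":0,"ay":0,"az":0,"jaw":0},{"tx":0,"ty":0,"tz":1.5,"ax":0,"ay":0,"az":0,"jaw":0},{"tx":0,"ty":0,"tz":1,"ax":0,"ay":0,"az":0,"jaw":0},{"tx":0,"ty":0,"tz":0.8,"ax":0,"ay":0,"az":0,"jaw":0},{"tx":0,"ty":0,"tz":0.4,"ax":0,"ay":0,"az":0,"jaw":0},{"tx":0,"ty":0,"tz":0.3,"ax":0,"ay":0,"az":0,"jaw":0},{"tx":0,"ty":0,"tz":0,"ax":0,"ay":0,"az":0,"jaw":0},{"tx":0,"ty":0,"tz":0,"ax":0,"ay":0,"az":0,"jaw":0}]'; python3 - <<'E'
from h import *
delta(M+GR@[0,0.8,20],along(90))
im,d=shot('wrist','w4.png',2.2,(200,150,440,330))
E
```

```text
t: 11.05
ee_pos: [564.4, 104.3, 280.5]
orientation: [1.892, 1.849, 0.581]
ft_force: [0.3, -1.7, -0.8]
width: 25.5
turn [-0.06  0.1  -0.07] shift after [ 0.05 -0.14 -0.21] shift before [ 0.05 -0.14 -0.21] pos [564.4 104.3 280.5] t 11.05 w 25.5 F [ 0.3 -1.7 -0.8] q [ 0.24  0.08  2.09 -0.4   0.4  -0.98]
```

View pics/w4.png

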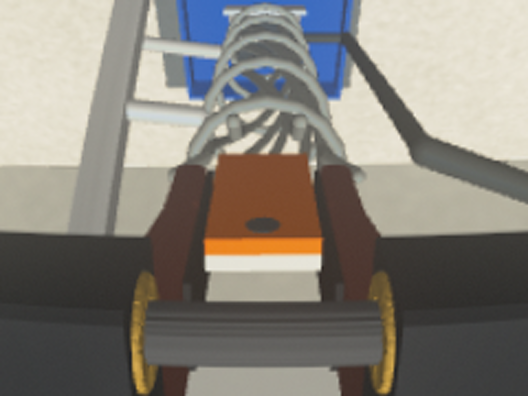

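The fob tip is inside the flare and centred, with no contact force. Releasing.

```bash
python3 -m inch '[{"tx":0,"ty":0,"tz":0,"ax":0,"ay":0,"az":0,"jaw":0.45},{"tx":0,"ty":0,"tz":0,"ax":0,"ay":0,"az":0,"jaw":0.45},{"tx":0,"ty":0,"tz":0,"ax":0,"ay":0,"az":0,"jaw":0.45},{"tx":0,"ty":0,"tz":0,"ax":0,"ay":0,"az":0,"jaw":0.45},{"tx":0,"ty":0,"tz":0,"ax":0,"ay":0,"az":0,"jaw":0.45},{"tx":0,"ty":0,"tz":0,"ax":0,"ay":0,"az":0,"jaw":0.45},{"tx":0,"ty":0,"tz":-1.5,"ax":0,"ay":0,"az":0,"jaw":0.45},{"tx":0,"ty":0,"tz":-3,"ax":0,"ay":0,"az":0,"jaw":0.45},{"tx":0,"ty":0,"tz":-4,"ax":0,"ay":0,"az":0,"jaw":0.45},{"tx":0,"ty":0,"tz":-4,"ax":0,"ay":0,"az":0,"jaw":0.45},{"tx":0,"ty":0,"tz":0,"ax":0,"ay":0,"az":0,"jaw":0.45},{"tx":0,"ty":0,"tz":0,"ax":0,"ay":0,"az":0,"jaw":0.45}]'; python3 - <<'E'
from h import *
np.set_printoptions(precision=1,suppress=True)
delta(M+GR@[26,120,60],along(69.6))
im,d=shot('scene','s5.png')
for n in('scene','side','wrist'):
    im,d=shot(n)
    hsv=cv2.cvtColor(im,cv2.COLOR_RGB2HSV).astype(int);H,S=hsv[...,0],hsv[...,1]
    p=pts(n,d,(H>=5)&(H<=18)&(S>130)); 
    g=(p-M)@GR;k=(abs(g[:,0])<45)&(abs(g[:,1])<45)&(g[:,2]<60)&(g[:,2]>-280)
    print(n,k.sum(),g[k].mean(0) if k.any() else '')
    o=np.hstack([]) if 0 else None
    if n=='scene': a=cv2.resize(im[180:270,300:400],(500,450),interpolation=cv2.INTER_CUBIC)
    if n=='wrist': b=cv2.resize(im[120:240,260:380],(450,450),interpolation=cv2.INTER_CUBIC)
cv2.imwrite('pics/s6.png',np.hstack([a,b])[:,::-1][:,:,::-1][:,::-1] if 0 else np.hstack([a[:,:350+0],b])[:,:,::-1])
E
```

```text
t: 12.6
ee_pos: [492.6, 105.9, 382.5]
orientation: [1.892, 1.849, 0.581]
ft_force: [-0.4, 0.2, -0.2]
width: 39.6
turn [-0.1  0.1 20.3] shift after [12.1 -1.8  8.3] shift before [12.   2.5  8.2] pos [492.6 105.9 382.5] t 12.6 w 39.6 F [-0.4  0.2 -0.2] q [ 0.3 -0.2  2.1 -0.3  0.7 -1.1]
scene 47 [   1.4    1.3 -201.1]
side 28 [   2.4    3.  -189.9]
wrist 12 [  -2.    -0.1 -161.7]
```

View pics/s6.png

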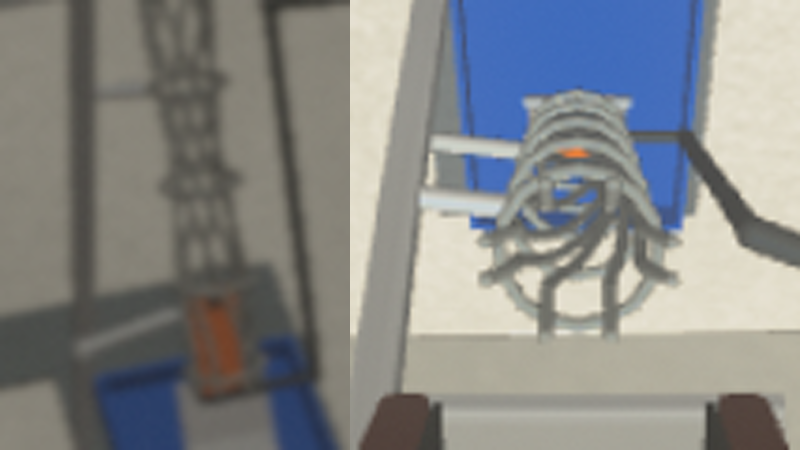

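The fob waits on the gate with its orange face up (scene crop at (215,340)). Now for the knob.

```bash
python3 -m inch '[{"tx":0,"ty":0,"tz":0,"ax":0,"ay":0,"az":10.2,"jaw":0.45},{"tx":0,"ty":0,"tz":0,"ax":0,"ay":0,"az":10.2,"jaw":0.45},{"tx":4,"ty":-0.6,"tz":0,"ax":0,"ay":0,"az":0,"jaw":0.45},{"tx":4,"ty":-0.6,"tz":0,"ax":0,"ay":0,"az":0,"jaw":0.45},{"tx":4.1,"ty":-0.6,"tz":0,"ax":0,"ay":0,"az":0,"jaw":0.45},{"tx":0,"ty":0,"tz":4,"ax":0,"ay":0,"az":0,"jaw":0.45},{"tx":0,"ty":0,"tz":4,"ax":0,"ay":0,"az":0,"jaw":0.45},{"tx":0,"ty":0,"tz":0,"ax":0,"ay":0,"az":0,"jaw":0.45},{"tx":0,"ty":0,"tz":0,"ax":0,"ay":0,"az":0,"jaw":0.45}]'; python3 - <<'E'
from h import *
np.set_printoptions(precision=1,suppress=True)
delta(M+GR@[25.7,120.5,-5],along(69.6))
im,d=shot('wrist','w7.png',2.2,(180,150,460,340))
P=pts('wrist',d,d>0);G=(P-M)@GR
hsv=cv2.cvtColor(im,cv2.COLOR_RGB2HSV)[d>0].astype(int)
k=((hsv[:,0]<8)|(hsv[:,0]>172))&(hsv[:,1]>170)&(np.linalg.norm(G-[26,120,35],axis=1)<12);q=G[k];print('knob',len(q),np.percentile(q,[2,50,98],axis=0) if len(q) else '')
E
```

```text
t: 13.92
ee_pos: [562.2, 223.9, 331.6]
orientation: [2.238, 1.517, 0.691]
ft_force: [0.7, 0.1, 1.7]
width: 39.4
turn [-0.1  0.2 -0.1] shift after [ 0.  -0.1  6.8] shift before [ 0.  -0.1  6.8] pos [562.2 223.9 331.6] t 13.93 w 39.4 F [0.7 0.1 1.7] q [ 0.5  0.1  1.9 -0.5  0.6 -0.3]
knob 332 [[ 20.1 115.8  35.1]
 [ 26.  122.1  36.2]
 [ 32.3 128.3  37.3]]
```

View pics/w7.png

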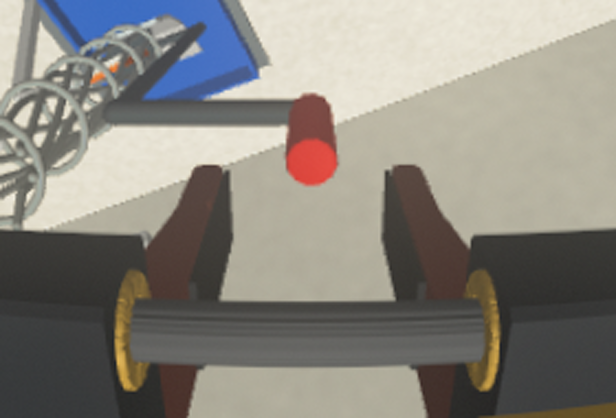

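The knob is centred between the fingers, so I'll descend and grip.

```bash
python3 -m inch '[{"tx":0.05,"ty":-0.1,"tz":2,"ax":0,"ay":0,"az":0,"jaw":0.45},{"tx":0,"ty":0,"tz":2,"ax":0,"ay":0,"az":0,"jaw":0.45},{"tx":0,"ty":0,"tz":1.5,"ax":0,"ay":0,"az":0,"jaw":0.45},{"tx":0,"ty":0,"tz":1.2,"ax":0,"ay":0,"az":0,"jaw":0.45},{"tx":0,"ty":0,"tz":0,"ax":0,"ay":0,"az":0,"jaw":0.4},{"tx":0,"ty":0,"tz":0,"ax":0,"ay":0,"az":0,"jaw":0.25},{"tx":0,"ty":0,"tz":0,"ax":0,"ay":0,"az":0,"jaw":0.1},{"tx":0,"ty":0,"tz":0,"ax":0,"ay":0,"az":0,"jaw":0},{"tx":0,"ty":0,"tz":0,"ax":0,"ay":0,"az":0,"jaw":0},{"tx":0,"ty":0,"tz":0,"ax":0,"ay":0,"az":0,"jaw":0}]'; python3 - <<'E'
from h import *
o=get_obs();g=GR.T@(o['ee_pos']-M)
C=R.from_rotvec(o['orientation']).as_matrix();print(g.round(1),o['width'],o['ft_force'],np.degrees(np.arctan2(g[1]-50,g[0])),np.hypot(g[1]-50,g[0]), np.round(GR.T@C[:,0],3))
# rows for a swing: chord per d deg, tool frame turned first or shift first
for d in (5,):
    a=np.radians(d);r=7.5;print('shift-first chord: tool x',-r*(1-np.cos(a)),'tangential',r*np.sin(a))
print('tool y in guide',np.round(GR.T@C[:,1],2))
E
```

```text
t: 15.22
ee_pos: [600.1, 224.5, 276.8]
orientation: [2.237, 1.518, 0.694]
ft_force: [-2.4, 3.2, 3.5]
width: 15.5
[ 26.5 121.2  -4.2] 15.5047635048105 [-2.41273309  3.2190855   3.4652365 ] 69.5629316906009 75.97098001260885 [ 0.35   0.937 -0.001]
shift-first chord: tool x -0.02853976431190841 tangential 0.6536680706074363
tool y in guide [ 0.94 -0.35  0.  ]
```

```bash
python3 -m inch '[{"tx":-0.03,"ty":-0.65,"tz":0,"ax":0,"ay":0,"az":-5,"jaw":0},{"tx":-0.03,"ty":-0.65,"tz":0,"ax":0,"ay":0,"az":-5,"jaw":0},{"tx":-0.03,"ty":-0.65,"tz":0,"ax":0,"ay":0,"az":-5,"jaw":0},{"tx":-0.03,"ty":-0.65,"tz":0,"ax":0,"ay":0,"az":-5,"jaw":0},{"tx":-0.03,"ty":-0.65,"tz":0,"ax":0,"ay":0,"az":-5,"jaw":0},{"tx":0,"ty":0,"tz":0,"ax":0,"ay":0,"az":0,"jaw":0}]'; cat > st.py <<'E'
from h import *
o=get_obs();g=GR.T@(o['ee_pos']-M)
C=R.from_rotvec(o['orientation']).as_matrix();tx=GR.T@C[:,0]
print('g',g.round(1),'w',round(o['width'],1),'Ftool',(C.T@o['ft_force']).round(1),'angle',(np.degrees(np.arctan2(g[1]-50,g[0]))-69.6).round(2),'r',np.hypot(g[1]-50,g[0]).round(1),'toolang',np.degrees(np.arctan2(tx[1],tx[0])).round(1)-69.6,'t',o['t'])
E
python3 st.py
```

```text
t: 15.98
ee_pos: [574.3, 229.8, 258.7]
orientation: [1.807, 1.915, 0.558]
ft_force: [0.9, 4.8, 2.5]
width: 15.7
g [ -5.2 126.   -4.1] w 15.7 Ftool [ 4.6  2.4 -1.6] angle 24.29 r 76.2 toolang 24.900000000000006 t 15.975
```

```bash
python3 -m inch '[{"tx":-0.03,"ty":-0.65,"tz":0,"ax":0,"ay":0,"az":-5,"jaw":0},{"tx":-0.03,"ty":-0.65,"tz":0,"ax":0,"ay":0,"az":-5,"jaw":0},{"tx":-0.03,"ty":-0.65,"tz":0,"ax":0,"ay":0,"az":-5,"jaw":0},{"tx":-0.03,"ty":-0.65,"tz":0,"ax":0,"ay":0,"az":-5,"jaw":0},{"tx":-0.03,"ty":-0.65,"tz":0,"ax":0,"ay":0,"az":-5,"jaw":0},{"tx":-0.03,"ty":-0.65,"tz":0,"ax":0,"ay":0,"az":-5,"jaw":0},{"tx":-0.01,"ty":-0.3,"tz":0,"ax":0,"ay":0,"az":-2.5,"jaw":0},{"tx":0,"ty":0,"tz":0,"ax":0,"ay":0,"az":0,"jaw":0}]'; python3 st.py; python3 -m inch '[{"tx":0,"ty":-0.1,"tz":0,"ax":0,"ay":0,"az":0,"jaw":0},{"tx":0,"ty":-0.1,"tz":0,"ax":0,"ay":0,"az":0,"jaw":0},{"tx":0,"ty":0,"tz":0,"ax":0,"ay":0,"az":0,"jaw":0}]';python3 st.py
```

```text
t: 16.98
ee_pos: [541.9, 216.4, 236.2]
orientation: [1.171, 2.288, 0.356]
ft_force: [-2.9, 10.1, 2.2]
width: 15.7
g [-44.3 111.9  -4.1] w 15.7 Ftool [ 8.8  5.  -3.6] angle 55.99 r 76.1 toolang 57.400000000000006 t 16.975
t: 17.35
ee_pos: [541.4, 215.9, 235.9]
orientation: [1.17, 2.287, 0.359]
ft_force: [0.1, 12.5, 0.7]
width: 15.7
g [-44.9 111.4  -4.1] w 15.7 Ftool [ 9.8  7.8 -0.7] angle 56.54 r 76.1 toolang 57.400000000000006 t 17.35
```

```bash
python3 -m inch '[{"tx":0,"ty":-0.15,"tz":0,"ax":0,"ay":0,"az":0,"jaw":0},{"tx":0,"ty":-0.15,"tz":0,"ax":0,"ay":0,"az":0,"jaw":0},{"tx":0,"ty":0,"tz":0,"ax":0,"ay":0,"az":0,"jaw":0},{"tx":0,"ty":0,"tz":0,"ax":0,"ay":0,"az":0,"jaw":0},{"tx":0,"ty":0,"tz":0,"ax":0,"ay":0,"az":0,"jaw":0}]';python3 st.py;  python3 - <<'E'
from h import *
np.set_printoptions(precision=1,suppress=True)
for n in('scene','side'):
    im,d=shot(n)
    if n=='scene': cv2.imwrite('pics/s8.png',cv2.resize(im[120:330,290:420],None,fx=2.8,fy=2.8,interpolation=cv2.INTER_CUBIC)[:,:,::-1])
    hsv=cv2.cvtColor(im,cv2.COLOR_RGB2HSV).astype(int);H,S=hsv[...,0],hsv[...,1]
    p=pts(n,d,(H>=5)&(H<=18)&(S>130));k=(p[:,0]>600)&(p[:,0]<850)&(p[:,1]>20)&(p[:,1]<180)&(p[:,2]<120)
    print(n,k.sum(),p[k].mean(0),p[k].min(0),p[k].max(0))
    p=pts(n,d,((H<5)|(H>174))&(S>130));g=(p-M)@GR;k=(np.abs(g-[-45,110,8])<45).all(1);print('red',k.sum(),g[k].mean(0) if k.any() else '')
E
```

```text
t: 17.98
ee_pos: [541.3, 215.8, 235.8]
orientation: [1.168, 2.286, 0.364]
ft_force: [8.9, 15.6, -1.5]
width: 15.4
g [-45.1 111.3  -4. ] w 15.4 Ftool [ 8.9 14.4  6.3] angle 56.7 r 76.1 toolang 57.400000000000006 t 17.975
scene 142 [780.3 118.1  21. ] [753.2 106.6   9.7] [806.3 129.8  27.2]
red 25 [-40.3 111.9   7.4]
side 107 [779.3 121.   22. ] [753.7 105.2  16. ] [805.7 134.6  28.4]
red 92 [-39.5 114.7  13.5]
```

View pics/s8.png

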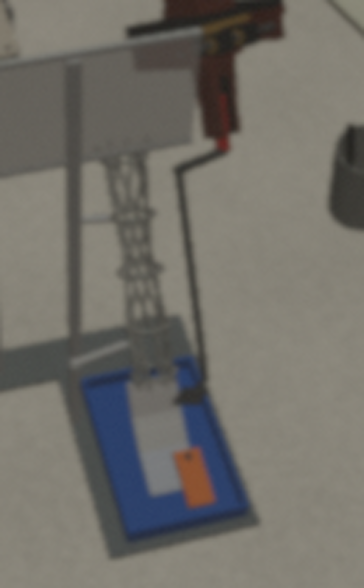

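The lever is at its stop (angle fixed while the force rises). The fob lies in the tray with its orange side up at about (195,477) in the crop. Easing the lever back now.

```bash
python3 -m inch '[{"tx":0,"ty":0.25,"tz":0,"ax":0,"ay":0,"az":0,"jaw":0},{"tx":0,"ty":0.25,"tz":0,"ax":0,"ay":0,"az":0,"jaw":0},{"tx":-0.01,"ty":0.33,"tz":0,"ax":0,"ay":0,"az":2.5,"jaw":0},{"tx":-0.01,"ty":0.33,"tz":0,"ax":0,"ay":0,"az":2.5,"jaw":0},{"tx":-0.01,"ty":0.33,"tz":0,"ax":0,"ay":0,"az":2.5,"jaw":0},{"tx":-0.01,"ty":0.33,"tz":0,"ax":0,"ay":0,"az":2.5,"jaw":0},{"tx":-0.01,"ty":0.33,"tz":0,"ax":0,"ay":0,"az":2.5,"jaw":0},{"tx":-0.01,"ty":0.33,"tz":0,"ax":0,"ay":0,"az":2.5,"jaw":0},{"tx":-0.01,"ty":0.33,"tz":0,"ax":0,"ay":0,"az":2.5,"jaw":0},{"tx":-0.01,"ty":0.33,"tz":0,"ax":0,"ay":0,"az":2.5,"jaw":0},{"tx":-0.01,"ty":0.33,"tz":0,"ax":0,"ay":0,"az":2.5,"jaw":0},{"tx":-0.01,"ty":0.33,"tz":0,"ax":0,"ay":0,"az":2.5,"jaw":0}]';python3 st.py
```

```text
t: 19.58
ee_pos: [566.9, 228.8, 253.5]
orientation: [1.671, 2.014, 0.514]
ft_force: [-2.1, 7.2, 3.2]
width: 15.6
g [-14.2 124.8  -4.2] w 15.6 Ftool [ 7.   1.5 -3.9] angle 31.11 r 76.2 toolang 32.2 t 19.575
```

```bash
python3 -m inch '[{"tx":-0.01,"ty":0.33,"tz":0,"ax":0,"ay":0,"az":2.5,"jaw":0},{"tx":-0.01,"ty":0.33,"tz":0,"ax":0,"ay":0,"az":2.5,"jaw":0},{"tx":-0.01,"ty":0.33,"tz":0,"ax":0,"ay":0,"az":2.5,"jaw":0},{"tx":-0.01,"ty":0.33,"tz":0,"ax":0,"ay":0,"az":2.5,"jaw":0},{"tx":-0.01,"ty":0.33,"tz":0,"ax":0,"ay":0,"az":2.5,"jaw":0},{"tx":-0.01,"ty":0.33,"tz":0,"ax":0,"ay":0,"az":2.5,"jaw":0},{"tx":-0.01,"ty":0.33,"tz":0,"ax":0,"ay":0,"az":2.5,"jaw":0},{"tx":-0.01,"ty":0.33,"tz":0,"ax":0,"ay":0,"az":2.5,"jaw":0},{"tx":-0.01,"ty":0.33,"tz":0,"ax":0,"ay":0,"az":2.5,"jaw":0},{"tx":-0.01,"ty":0.33,"tz":0,"ax":0,"ay":0,"az":2.5,"jaw":0},{"tx":-0.01,"ty":0.33,"tz":0,"ax":0,"ay":0,"az":2.5,"jaw":0},{"tx":0,"ty":0,"tz":0,"ax":0,"ay":0,"az":0,"jaw":0}]';python3 st.py
```

```text
t: 21.08
ee_pos: [596.4, 226.2, 274.1]
orientation: [2.158, 1.603, 0.669]
ft_force: [-1.4, 5.8, 5.3]
width: 15.5
g [ 21.9 122.8  -4.2] w 15.5 Ftool [ 6.1  0.1 -5.3] angle 3.69 r 76.0 toolang 4.800000000000011 t 21.075
```

```bash
python3 -m inch '[{"tx":0,"ty":0.2,"tz":0,"ax":0,"ay":0,"az":2,"jaw":0},{"tx":0,"ty":0.2,"tz":0,"ax":0,"ay":0,"az":1.5,"jaw":0},{"tx":0,"ty":0.15,"tz":0,"ax":0,"ay":0,"az":1,"jaw":0},{"tx":0,"ty":0.1,"tz":0,"ax":0,"ay":0,"az":0,"jaw":0},{"tx":0,"ty":0,"tz":0,"ax":0,"ay":0,"az":0,"jaw":0},{"tx":0,"ty":0,"tz":0,"ax":0,"ay":0,"az":0,"jaw":0}]';python3 st.py
```

```text
t: 21.82
ee_pos: [600.2, 224.4, 276.8]
orientation: [2.231, 1.527, 0.691]
ft_force: [-7.0, 7.4, 4.1]
width: 15.7
g [ 26.6 121.1  -4.2] w 15.7 Ftool [ 5.6 -5.8 -7.4] angle -0.11 r 76.0 toolang 0.4000000000000057 t 21.825
```

The lever is back against its rest stop. Letting go and retreating along the axis.

```bash
python3 -m inch '[{"tx":0,"ty":-0.05,"tz":0,"ax":0,"ay":0,"az":0,"jaw":0},{"tx":0,"ty":0,"tz":0,"ax":0,"ay":0,"az":0,"jaw":0.2},{"tx":0,"ty":0,"tz":0,"ax":0,"ay":0,"az":0,"jaw":0.45},{"tx":0,"ty":0,"tz":0,"ax":0,"ay":0,"az":0,"jaw":0.45},{"tx":0,"ty":0,"tz":0,"ax":0,"ay":0,"az":0,"jaw":0.45},{"tx":0,"ty":0,"tz":-1,"ax":0,"ay":0,"az":0,"jaw":0.45},{"tx":0,"ty":0,"tz":-2,"ax":0,"ay":0,"az":0,"jaw":0.45},{"tx":0,"ty":0,"tz":-3,"ax":0,"ay":0,"az":0,"jaw":0.45},{"tx":0,"ty":0,"tz":-4,"ax":0,"ay":0,"az":0,"jaw":0.45},{"tx":0,"ty":0,"tz":-4,"ax":0,"ay":0,"az":0,"jaw":0.45},{"tx":0,"ty":0,"tz":0,"ax":0,"ay":0,"az":0,"jaw":0.45},{"tx":0,"ty":0,"tz":0,"ax":0,"ay":0,"az":0,"jaw":0.45}]';python3 st.py;  python3 - <<'E'
from h import *
np.set_printoptions(precision=1,suppress=True)
im,d=shot('scene','s9.png',1.25)
for t in('bell','sanitiser','pen_cup','screen','caddy'):
    m=masks_of('scene',t)[:1]
    if m:print(t,m[0]['location'],np.median(pts('scene',d,m[0]['pixels']),0))
hsv=cv2.cvtColor(im,cv2.COLOR_RGB2HSV).astype(int);H,S=hsv[...,0],hsv[...,1]
p=pts('scene',d,((H<8)|(H>172))&(S>120));k=(np.abs(p-[598,222,288])<35).all(1);print('knob',k.sum(),p[k].mean(0))
p=pts('scene',d,(H>=5)&(H<=18)&(S>130));k=(p[:,0]>600)&(p[:,0]<850)&(p[:,1]>20)&(p[:,1]<180)&(p[:,2]<120);print('fob',k.sum(),p[k].mean(0))
E
```

```text
t: 23.32
ee_pos: [520.3, 225.5, 390.9]
orientation: [2.23, 1.527, 0.689]
ft_force: [-0.4, 0.1, -0.2]
width: 39.5
g [ 26.5 120.6 135.2] w 39.5 Ftool [-0.1 -0.5 -0.1] angle -0.21 r 75.4 toolang 0.4000000000000057 t 23.325
bell [265.3, 197.3] [383. -66.  32.]
sanitiser [231.7, 300.9] [ 768.7 -212.6  103.2]
pen_cup [417.0, 181.5] [490.  424.3  67.9]
screen [324.7, 156.0] [598.6  65.  367.5]
knob 73 [598.  222.3 288.5]
fob 140 [780.4 118.1  21.2]
```

View pics/s9.png

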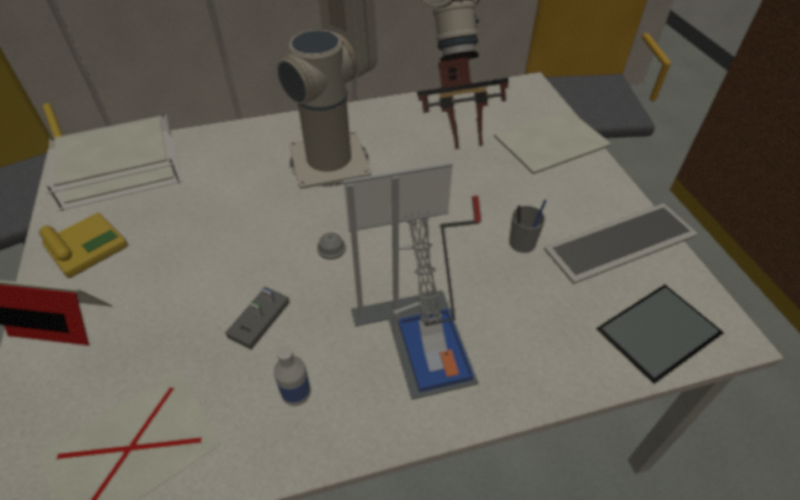

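The fob lies in the tray at (449,362) with its orange side up. The lever is at rest, the other objects are where they were, and the gripper is clear.

```bash
python3 -c "
from workcell import ctrl
print(ctrl.close_job())"
```

```text
the job is handed in; nothing more can be done
None
```

The orange fob is lying in the blue tray with its orange side up, the lever is back at rest, and the job is handed in at about 23 s of the 70 s allowed.

- **Fob:** I gripped it by its edges and dropped it end first into the guide with the orange face towards the robot. The pictures showed it waiting on the closed gate before I pulled the lever.
- **Lever:** I pulled until the angle stopped changing (measured 56.7°, expected stop 57.3°) while the force rose to about 14 N. I held it there until the fob was seen in the tray. I then eased it back at about 0.35 rad/s and let go only when it pressed against its rest stop.
- **Last checks:**
  - The fob's orange face is up at about (780, 118, 21) mm. It lies partly against the tongue, fully inside the tray walls.
  - The knob is within 1 mm of where it started.
  - The bell, sanitiser bottle, pen cup and screen are within about 4 mm of their first readings, which is measurement noise.
  - The blue and green fobs are still in their slots, judged from the final picture only.
  - The gripper is clear, with no force on it.
- **Failed steps:** my first move call was refused for missing values, and nothing moved. The network also missed the caddy in the last picture, though the caddy is visible and unmoved there.

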